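# Dock the tray of inspected bushes

### The arm

A 6-joint arm with a two-finger parallel gripper is mounted at the origin on the work surface. World frame = base frame: x ahead of the robot, y to its left, z up, the work surface at z = 0. Lengths are in m, angles in rad, forces in N, time in s.
With the tool pointing down it reaches from about 0.35 to 0.775 m from the base axis. Payload 7.3 kg.
Tool frame: the origin (TCP) lies midway between the tips of the shut fingers; the grasp point (between the pads) lies robot.grasp_offset behind it (robot.grasp_offset is the distance from the TCP to the grasp point, in m); z points along the fingers, x is the direction in which the jaws open and shut, and the axes are right-handed (so a half turn about z gives the same grasp; the last joint's range is limited). The gripper opens to 92 mm and grips with 3 to 60 N. Pads are 19 mm wide; open, the fingers measure 130 mm over their backs; the gripper's body (75 mm by 190 mm) begins 47 mm behind the grasp point.
Start: joints at [1.127, 0.342, 1.524, -0, 1.275, -0.146], TCP at [0.154, 0.502, 0.227] pointing down, gripper open.
Joint ranges: [-2.53, 2.53], [-0.77, 2.02], [0.04, 2.7], [-1, 4.14], [0.28, 2.66], [-3.11, 3.11]. Speed limits (rad/s): [2.57, 2.57, 3.14, 3.14, 3.14, 3.14].

### API

Orientations are given as [roll, pitch, yaw] about the fixed x, y, z axes, in that order (R = Rz(yaw) Ry(pitch) Rx(roll)).
In Python, from cell import robot gives the robot as it stands. The module is installed in compiled form; this text tells all that it offers.
- The arm moves only by the tool move_arm, never from a script. Its argument "increments" is a list of rows, each a list of 7 numbers: the finger opening in mm, from 0 to 91.8, then the shift along the tool's x, y, z in mm, then the turn, a rotation vector about the tool's x, y, z in rad. A call has 1 to 12 rows; each row shifts and turns the pose as measured when the row begins, along the tool's axes as they then stand; what a row does not reach is not made up. A row lasts 1/8 s, in which the tool goes at most 62.5 mm and 10.7 degrees, less where a joint would pass 70% of its speed; a pose out of reach is approached as far as the arm can. A call is refused whole if a number of a shift passes 62.5 or a number of a turn 0.188, either way. A call with a gripper value outside its range is refused whole. The fingers move at their own pace and stop on an object; "newtons" is the grip in N (left out, the last holds). Time passes only in rows, so rows that do not move let the fingers close. It gives the time, the measured TCP pose, the force and the opening at its end, in the units of the state.
- robot.observe(): the state, without advancing time (a new reading comes with each control period).
- robot.read_camera(name): name is "side" or "top"; returns a dict with "img" (420x560x3 uint8, red, green, blue), "fx", "fy", "cx", "cy" (pixels), "k1" (the pictures are not rectified: a ray, as slopes to the right and down, at radius r is drawn at 1 + k1 r^2 times it, then the intrinsics apply), "T" (4x4, takes a point from camera to world coordinates). Camera axes: x right, y down, z forward; pixel columns grow to the right and rows downward; lengths in m; the calibration is good to about 2 mm. A picture is of the moment at which its call begins. There is no depth.
- robot.hand_in(): hands the job in, once; it reports no verdict.
Trained networks look in the newest picture that a camera, given by its name, has taken for a name from the list of things; names that differ only in an ending like _2 or _b are one class to them, and where a whole thing is asked for, a point or a joint stands for the part that bears it (a point fixed in the world has none). Each returns a list of dicts, best first, with "conf" (0 to 1); they miss things now and then, are a little off and sometimes report something else, mostly with a low value. They report only what shows in the picture. A call takes as long as a camera call. They do not tell look-alikes from the thing itself.
- robot.look_for(thing, camera): "rect" ([left, top, width, height] in pixels, round what is visible of it).
The state is a dict: "time": time; "qpos": joint angles; "qvel": joint speeds; "joint_efforts": joint torques, N m; "tool_pos": TCP position; "tool_rot": TCP orientation; "contact_force": force on the tool from outside, world axes, zero at the start; "torque": the same for the moment, N m; "opening": finger opening in m.
Only numpy, scipy, OpenCV 4.12 (cv2) and the standard library are available. Lean on these libraries where they do the work, as an engineer would, in place of code of your own. Each camera call takes 0.05 s, during which the arm holds its last target.

### The job

The brass bushes are next to be measured: take the blue tray by its upright grip and slide it into the yellow-marked tray bay, fully home against the end stop, sitting flat on the bench. Keep the tray level on the way and both bushes in it, then let go.

Things in the scene. Friction and masses are not known exactly. Their poses are not given: they have to be found in the camera images.
- blue_tray: open blue tray on the bench, 120 (x) x 100 (y) mm, walls 22 tall, 3 thick; 0.16 kg empty. Origin: centre of underside, z up. At its centre a black upright grip, 12 thick (x), 44 wide (y), top 88 above the underside: pinch it from above, fingers closing along tray x, 65-80 mm up. Same either way round; starts left or right in front, turned up to 20 deg; a grey look-alike is on the other side.
- yellow_bay: fixed yellow-marked bay, red twin beside it. Origin: bench level, middle of the 120 x 120 mm inside; +x runs from mouth (x=-60, flared to -78) to stop (face x=+60); tray home = tray origin on bay origin. Guides at y=+-60, 46 tall, with 20 wide ledges over the tray (underside z=40, 80 gap for the grip): enter only from the front. Bench is its floor, no sill; 150 mm free before it. Yaw up to 6 deg.
- bush_a: brass bush: a short upright tube, 34 mm outside, 18 mm bore, 25 mm tall, about 0.09 kg, standing loose in the +x pocket of the blue tray (pocket 54 x 94 mm); it may slide about in the pocket. Origin at the centre of its underside.
- bush_b: brass bush: a short upright tube, 34 mm outside, 18 mm bore, 25 mm tall, about 0.09 kg, standing loose in the -x pocket of the blue tray (pocket 54 x 94 mm); it may slide about in the pocket. Origin at the centre of its underside.
There are look-alikes about, which are no part of the job. Leave any black or pink look-alike of the bush_b alone.

How it is judged:
By the outcome, as a careful person would: the job done as asked, in the order asked, and still so for the second after the job is handed in, with the robot touching nothing.
It also fails if it takes over 43 s, if anything falls off the work surface, if the arm or the gripper's body presses on something with over 40 N, if the wrist force passes 120 N, or if a joint passes its speed limit or range.

## Working session

There is one attempt and no reset: what is moved stays moved. The work goes in short steps, Python scripts to look and compute and a tool call to move; the robot and the scene stay as the last step left them, time stands still between calls to the robot, and variables do not carry over. Pictures are saved under pics/ and viewed, and the job is handed in when it is done.

Besides the shell and the picture viewer there is one more tool, called after "Emit:" in YAML: its name, and indented under it one key for each argument. move_arm: Moves the arm, as the interface text tells. Its arguments: {"type":"object","properties":{"increments":{"type":"array"},"newtons":{"type":"number"}},"required":["increments"]}

```bash
mkdir -p pics; cat > h.py <<'E'
import numpy as np,cv2
from cell import robot
def shot(n,f):
    c=robot.read_camera(n); cv2.imwrite('pics/'+f,c['img'][:,:,::-1]); np.savez('pics/'+f[:-4]+'.npz',**{k:v for k,v in c.items()}); return c
def K(c): return np.array([[c['fx'],0,c['cx']],[0,c['fy'],c['cy']],[0,0,1]],float),np.array([c['k1'],0,0,0],float)
def back(c,uv,z):
    k,d=K(c); p=cv2.undistortPoints(np.array(uv,float).reshape(-1,1,2),k,d).reshape(-1,2)
    T=np.array(c['T']); r=np.c_[p,np.ones(len(p))]@T[:3,:3].T; o=T[:3,3]
    return o+r*((z-o[2])/r[:,2])[:,None]
def proj(c,P):
    k,d=K(c); W=np.linalg.inv(np.array(c['T'])); P=np.array(P,float).reshape(-1,3)
    return cv2.projectPoints(P,cv2.Rodrigues(W[:3,:3])[0],W[:3,3],k,d)[0].reshape(-1,2)
E
python3 - <<'E'
from h import *
for n in('top','side'):
    c=shot(n,n+'0.png'); print(n,np.round(c['T'],3).tolist(),c['fx'],c['k1'])
    for t in('blue_tray','yellow_bay','bush_a'): print(t,robot.look_for(t,n))
s=robot.observe();print(s);print(robot.grasp_offset)
E
```

```text
top [[0.075, -0.975, 0.207, 0.232], [-0.997, -0.074, 0.012, -0.047], [0.003, -0.208, -0.978, 1.241], [0.0, 0.0, 0.0, 1.0]] 473.28207896884624 -0.007735165367285493
blue_tray [{'rect': [353.4, 223.5, 43.4, 47.1], 'conf': 0.95}, {'rect': [368.4, 229.6, 16.1, 10.5], 'conf': 0.37}]
yellow_bay [{'rect': [284.5, 145.8, 54.8, 60.4], 'conf': 0.55}]
bush_a [{'rect': [351.1, 282.2, 15.0, 12.1], 'conf': 0.65}, {'rect': [370.7, 230.2, 14.3, 10.0], 'conf': 0.53}]
side [[0.996, -0.078, 0.048, 0.421], [-0.091, -0.765, 0.638, -0.625], [-0.012, -0.639, -0.769, 0.751], [0.0, 0.0, 0.0, 1.0]] 434.8742440952257 -0.06409400946160683
blue_tray [{'rect': [231.6, 294.6, 74.5, 57.9], 'conf': 0.78}]
yellow_bay [{'rect': [301.9, 195.3, 94.0, 77.6], 'conf': 0.57}]
bush_a [{'rect': [278.6, 310.5, 17.3, 20.4], 'conf': 0.79}, {'rect': [193.6, 296.4, 19.3, 22.5], 'conf': 0.76}, {'rect': [243.1, 316.3, 16.3, 16.4], 'conf': 0.64}, {'rect': [200.6, 346.4, 16.1, 19.7], 'conf': 0.62}, {'rect': [228.8, 372.9, 19.1, 26.9], 'conf': 0.57}]
{'time': 0.4, 'qpos': array([ 1.12702119e+00,  3.42109923e-01,  1.52422756e+00,  6.94712149e-06,
        1.27538030e+00, -1.46019039e-01]), 'qvel': array([ 0.00182524, -0.00210993,  0.00010679,  0.00088435,  0.00073236,
        0.00116976]), 'joint_efforts': array([-3.06323418e-04, -4.30714631e+01, -2.44197464e+01,  7.17903511e-02,
        5.01574972e-02, -4.81121754e-05]), 'tool_pos': array([0.15399383, 0.50187187, 0.22663882]), 'tool_rot': array([-3.14156787e+00,  1.22830542e-04,  1.27303821e+00]), 'contact_force': array([-0.50618021,  0.29618882, -0.2020209 ]), 'torque': array([-0.03699865,  0.02902461, -0.01109366]), 'opening': 0.0918468530693381}
0.0188
```

```bash
python3 - <<'E'
import cv2
a=cv2.imread('pics/top0.png');cv2.imwrite('pics/topc.png',cv2.resize(a[130:300,230:430],None,fx=4,fy=4,interpolation=2)[:600])
cv2.imwrite('pics/topc.png',cv2.resize(a[135:285,230:430],None,fx=4,fy=4,interpolation=2))
a=cv2.imread('pics/side0.png');cv2.imwrite('pics/sidec.png',cv2.resize(a[180:380,200:460],None,fx=3,fy=3,interpolation=2))
E
```

```text
(no output)
```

View pics/top0.png

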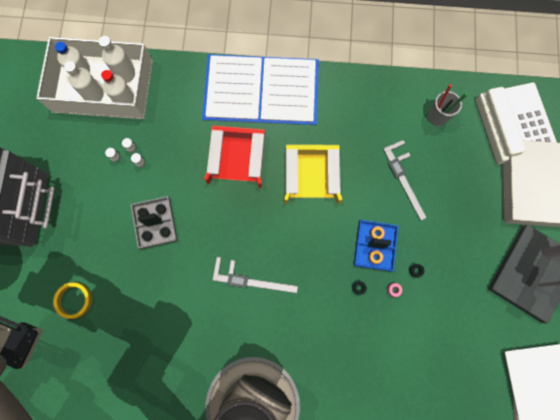

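View pics/topc.png

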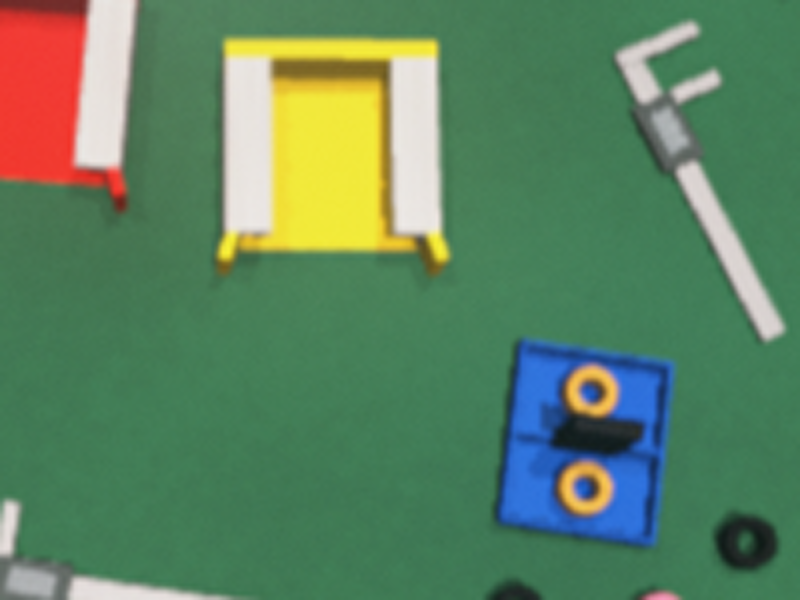

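View pics/sidec.png

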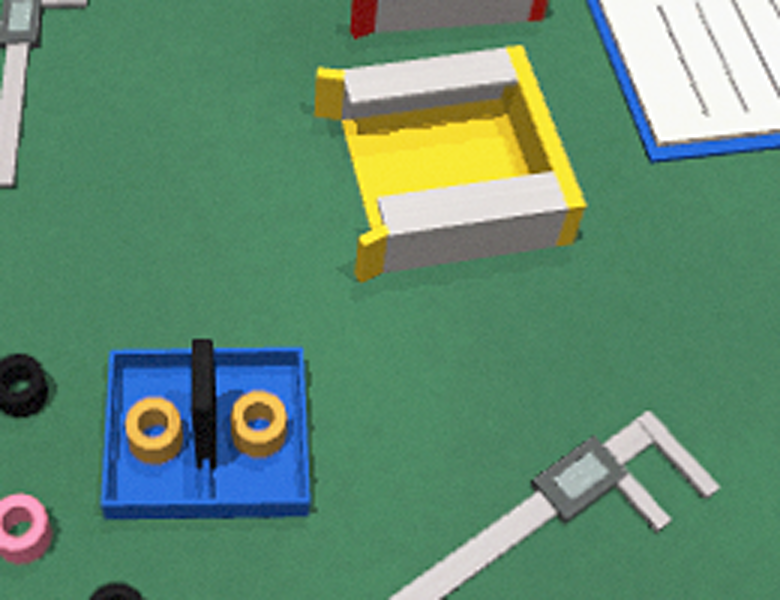

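The top view shows the blue tray at about (376,246), the yellow bay at (313,172) and the grey look-alike at (153,222). Next I'll measure corners in both views.

```bash
cat > m.py <<'E'
from h import *
from scipy.optimize import least_squares
def ld(f):
    d=np.load(f); return {k:d[k] for k in d}
def un(p,s,o): return (np.array(p,float)+.5)/s-.5+np.array(o)
def fit(c,local,uv,x0):
    local=np.array(local,float)
    def pts(x):
        R=np.array([[np.cos(x[2]),-np.sin(x[2])],[np.sin(x[2]),np.cos(x[2])]])
        return np.c_[local[:,:2]@R.T+x[:2],local[:,2]]
    f=lambda x:np.concatenate([(proj(cc,pts(x)[m])-u).ravel() for cc,m,u in zip(c,*uv)])
    r=least_squares(f,x0,x_scale=[.01,.01,.1]); return r
E
python3 - <<'E'
from m import *
T=ld('pics/top0.npz');S=ld('pics/side0.npz')
t=lambda p:un(p,4,(230,135)); s=lambda p:un(p,3,(200,180))
tr=[(.06,.05,.022),(.06,-.05,.022),(-.06,-.05,.022),(-.06,.05,.022)]
tu=t([(519,340),(674,362),(655,546),(497,523)]); su=s([(302,347),(310,500),(103,502),(109,349)])
A=[0,1,2,3]
for nm,c,uv in(('top',[T],([A],[tu])),('side',[S],([A],[su])),('both',[T,S],([A,A],[tu,su]))):
    r=fit(c,tr,uv,[.4,-.2,0]);print('tray',nm,np.round(r.x,4),np.round(r.fun,1))
b=[(.06,.04,.046),(.06,-.04,.046),(-.06,-.04,.046),(-.06,.04,.046)]
tu=t([(272,60),(389,58),(392,235),(270,235)]);su=s([(517,78),(560,172),(378,197),(348,103)])
for nm,c,uv in(('top',[T],([A],[tu])),('side',[S],([A],[su])),('both',[T,S],([A,A],[tu,su]))):
    r=fit(c,b,uv,[.6,-.1,0]);print('bay',nm,np.round(r.x,4),np.round(r.fun,1))
E
```

```text
tray top [ 0.4187 -0.2879 -0.0743] [ 0.3  0.2 -0.5  0.3 -0.3 -0.2  0.5 -0.3]
tray side [ 0.4227 -0.2868 -0.078 ] [ 0.2 -0.7  0.   0.2 -0.5  0.6  0.3 -0.3]
tray both [ 0.4214 -0.2872 -0.0765] [ 0.2 -0.9 -0.7 -0.7 -0.6 -1.3  0.3 -1.4 -0.5 -0.5 -0.6  0.4 -1.2  1.
 -0.5  0. ]
bay top [ 0.5982 -0.1091  0.0692] [-0.6 -0.3  0.3  0.4  0.3  0.   0.  -0.2]
bay side [ 0.6032 -0.1084  0.0854] [ 0.3  0.3 -1.7 -0.6  0.4  0.3  1.   0.2]
bay both [ 0.6014 -0.1089  0.0785] [-0.8 -1.3  0.1 -0.8  0.5 -1.3  0.3 -1.2 -0.3  0.6 -2.6 -0.2 -0.7  0.5
  0.3  0.3]
```

```bash
cat > p.py <<'E'
from m import *
from scipy.spatial.transform import Rotation as R
def plan(wps,op):  # world waypoints (x,y,z,yaw)
    s=robot.observe(); p=np.array(s['tool_pos']); r=R.from_euler('xyz',s['tool_rot'])
    print('t',s['time'],np.round(p,4),np.round(s['tool_rot'],4),np.round(s['contact_force'],1),s['opening'])
    for w in wps:
        q=R.from_euler('xyz',[np.pi,0,w[3]]); d=r.inv().apply(np.array(w[:3])-p)*1000; a=(r.inv()*q).as_rotvec()
        print([op]+[float(v) for v in np.round(d,1)]+[float(v) for v in np.round(a,3)]); p=np.array(w[:3]);r=q
E
python3 - <<'E'
from p import *
a=np.linspace(np.arctan2(.502,.154),np.arctan2(-.287,.4205),16)[1:]
f=np.linspace(0,1,16)[1:]
rad=.525+(.509-.525)*f
plan([(r*np.cos(x),r*np.sin(x),.226-.056*g,1.273-1.349*g) for r,x,g in zip(rad,a,f)],60)
E
```

```text
t 0.4 [0.154  0.5019 0.2266] [-3.1416e+00  1.0000e-04  1.2730e+00] [-0.5  0.3 -0.2] 0.0918468530693381
[60, -5.1, 65.2, 4.4, -0.0, 0.0, 0.09]
[60, -7.4, 64.9, 3.7, -0.0, -0.0, 0.09]
[60, -9.6, 64.4, 3.7, 0.0, -0.0, 0.09]
[60, -11.8, 63.9, 3.7, -0.0, -0.0, 0.09]
[60, -14.0, 63.4, 3.7, 0.0, -0.0, 0.09]
[60, -16.2, 62.7, 3.7, 0.0, -0.0, 0.09]
[60, -18.4, 62.0, 3.7, 0.0, -0.0, 0.09]
[60, -20.5, 61.2, 3.7, -0.0, -0.0, 0.09]
[60, -22.5, 60.3, 3.7, 0.0, -0.0, 0.09]
[60, -24.6, 59.3, 3.7, 0.0, -0.0, 0.09]
[60, -26.6, 58.3, 3.7, 0.0, -0.0, 0.09]
[60, -28.5, 57.2, 3.7, -0.0, -0.0, 0.09]
[60, -30.5, 56.1, 3.7, 0.0, -0.0, 0.09]
[60, -32.3, 54.9, 3.7, 0.0, -0.0, 0.09]
[60, -34.1, 53.6, 3.7, 0.0, -0.0, 0.09]
```

Emit:
move_arm:
  increments:
    - [60, -5, 55, 4, 0, 0, 0.08]
    - [60, -7, 55, 4, 0, 0, 0.08]
    - [60, -9, 55, 4, 0, 0, 0.08]
    - [60, -11, 55, 4, 0, 0, 0.08]
    - [60, -13, 54, 4, 0, 0, 0.08]
    - [60, -15, 54, 4, 0, 0, 0.08]
    - [60, -17, 53, 4, 0, 0, 0.08]
    - [60, -18, 53, 3, 0, 0, 0.08]
    - [60, -20, 52, 3, 0, 0, 0.08]
    - [60, -22, 51, 3, 0, 0, 0.08]
    - [60, -24, 50, 3, 0, 0, 0.08]
    - [60, -25, 50, 3, 0, 0, 0.08]

```text
time: 1.9
tool_pos: [0.4805, -0.0395, 0.1817]
tool_rot: [-3.14, -0.006, 0.29]
contact_force: [2.3, 0.7, -1.0]
opening: 0.0599
```

```bash
python3 - <<'E'
from p import *
s=robot.observe();p=s['tool_pos'];y=s['tool_rot'][2]
g=np.array([.4205,-.287,.17,-.076]);a=np.r_[p,y]
n=8
plan([a+(g-a)*i/n for i in range(1,n+1)],60)
E
```

```text
t 1.9 [ 0.4805 -0.0395  0.1817] [-3.1401 -0.0064  0.2899] [ 2.3  0.7 -1. ] 0.05989067149120403
[60, -16.0, 27.5, 1.3, -0.002, -0.006, 0.046]
[60, -14.8, 28.2, 1.5, 0.0, -0.0, 0.046]
[60, -13.4, 28.9, 1.5, 0.0, -0.0, 0.046]
[60, -12.1, 29.4, 1.5, -0.0, -0.0, 0.046]
[60, -10.8, 30.0, 1.5, 0.0, -0.0, 0.046]
[60, -9.4, 30.4, 1.5, 0.0, -0.0, 0.046]
[60, -8.0, 30.8, 1.5, 0.0, -0.0, 0.046]
[60, -6.6, 31.1, 1.5, 0.0, -0.0, 0.046]
```

Emit:
move_arm:
  increments:
    - [60, -16, 28, 1, -0.002, -0.006, 0.046]
    - [60, -15, 28, 1, 0, 0, 0.046]
    - [60, -13, 29, 1, 0, 0, 0.046]
    - [60, -12, 29, 2, 0, 0, 0.046]
    - [60, -11, 30, 2, 0, 0, 0.046]
    - [60, -9, 30, 2, 0, 0, 0.046]
    - [60, -8, 31, 2, 0, 0, 0.046]
    - [60, -7, 31, 2, 0, 0, 0.046]
    - [60, 0, 0, 0, 0, 0, 0]

```text
time: 3.02
tool_pos: [0.4151, -0.2984, 0.1685]
tool_rot: [3.14, -0.002, -0.098]
contact_force: [-0.2, 0.4, 0.3]
opening: 0.06
```

```bash
python3 - <<'E'
from p import *
shot('side','side1.png')
c=ld('pics/side1.npz')
g=np.array([.4205,-.287,.17,-.076])
plan([g],60)
a=cv2.imread('pics/side1.png');cv2.imwrite('pics/side1c.png',cv2.resize(a[180:380,150:410],None,fx=3,fy=3,interpolation=2))
E
```

```text
t 3.075 [ 0.4153 -0.2973  0.1686] [ 3.1406e+00 -2.1000e-03 -9.6700e-02] [ 0.3 -0.8  0.3] 0.059889615883481934
[60, 4.1, -10.8, -1.4, 0.001, -0.002, -0.021]
```

View pics/side1c.png

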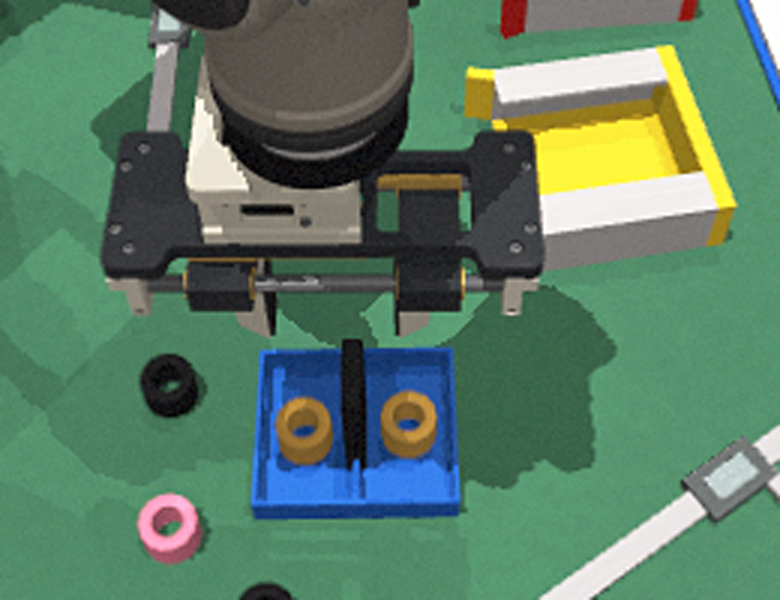

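The open gripper is straddling above the grip: fingers at crop (262,320) and (412,315), grip top at (352,345). The bushes are undisturbed. I'll correct, then descend partway.

Emit:
move_arm:
  increments:
    - [60, 4, -11, 10, 0.001, -0.002, -0.021]
    - [60, 0, 0, 15, 0, 0, 0]
    - [60, 0, 0, 15, 0, 0, 0]
    - [60, 0, 0, 15, 0, 0, 0]
    - [60, 0, 0, 0, 0, 0, 0]
    - [60, 0, 0, 0, 0, 0, 0]

```text
time: 3.82
tool_pos: [0.423, -0.277, 0.1105]
tool_rot: [-3.138, 0.001, -0.061]
contact_force: [-0.3, -0.8, 0.3]
opening: 0.0601
```

```bash
python3 - <<'E'
from p import *
c=shot('side','side2.png')
plan([[.4205,-.287,.055,-.076]],60)
G=np.array([[sx*.006,sy*.022,.088] for sx in(1,-1) for sy in(1,-1)])
for x0 in(.4187,.4205,.4227):
  th=-.076;Rm=np.array([[np.cos(th),-np.sin(th)],[np.sin(th),np.cos(th)]])
  P=np.c_[G[:,:2]@Rm.T+[x0,-.287],G[:,2]]
  print(np.round((proj(c,P)-[150,180]+.5)*3-.5).tolist())
a=cv2.imread('pics/side2.png');cv2.imwrite('pics/side2c.png',cv2.resize(a[180:380,150:410],None,fx=3,fy=3,interpolation=2))
E
```

```text
t 3.875 [ 0.4229 -0.2771  0.1105] [-3.1381e+00  1.3000e-03 -6.1300e-02] [ 0.3  0.7 -0. ] 0.06010614970166783
[60, -1.7, 10.3, 55.5, -0.004, 0.001, 0.015]
[[356.0, 336.0], [356.0, 408.0], [335.0, 337.0], [334.0, 408.0]]
[[359.0, 336.0], [359.0, 408.0], [338.0, 336.0], [337.0, 408.0]]
[[363.0, 336.0], [363.0, 407.0], [342.0, 336.0], [341.0, 408.0]]
```

View pics/side2c.png

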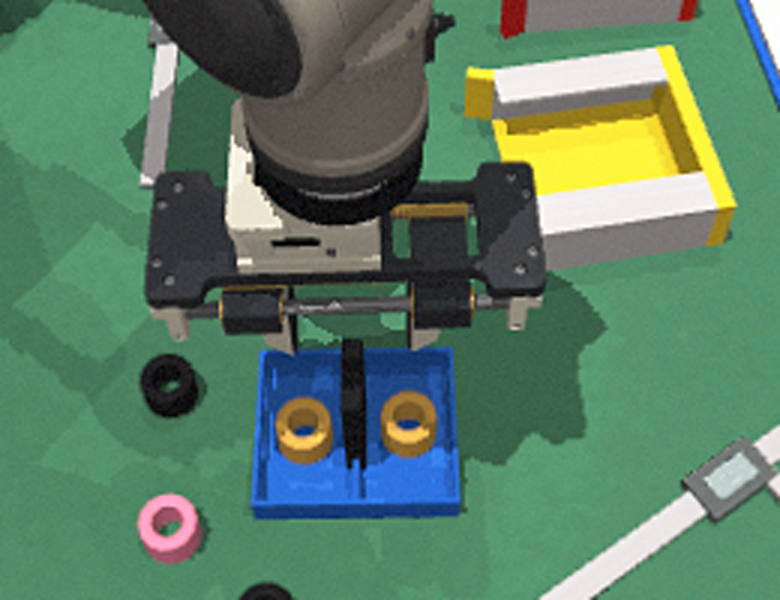

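The grip top shows at crop x 342–363, y from 340, which matches the model with the tray at x≈0.422, y≈-0.288. I'll descend to grasp height.

Emit:
move_arm:
  increments:
    - [60, -1, 10, 10, -0.004, 0.001, 0.015]
    - [60, 0, 0, 0, 0, 0, 0]
    - [60, 0, 0, 15, 0, 0, 0]
    - [60, 0, 0, 12, 0, 0, 0]
    - [60, 0, 0, 0, 0, 0, 0]

```text
time: 4.5
tool_pos: [0.4213, -0.2879, 0.0713]
tool_rot: [3.14, -0.001, -0.078]
contact_force: [-0.6, -0.1, 0.6]
opening: 0.0597
```

```bash
python3 - <<'E'
from p import *
plan([[.4217,-.2877,.055,-.076]],60)
E
```

```text
t 4.5 [ 0.4213 -0.2879  0.0713] [ 3.1402e+00 -5.0000e-04 -7.7700e-02] [-0.6 -0.1  0.6] 0.05970761415629593
[60, 0.4, -0.3, 16.3, 0.001, -0.001, -0.002]
```

Emit:
move_arm:
  increments:
    - [60, 0, 0, 16, 0.001, 0, 0]
    - [60, 0, 0, 0, 0, 0, 0]
    - [40, 0, 0, 0, 0, 0, 0]
    - [25, 0, 0, 0, 0, 0, 0]
    - [0, 0, 0, 0, 0, 0, 0]
    - [0, 0, 0, 0, 0, 0, 0]
    - [0, 0, 0, 0, 0, 0, 0]
    - [0, 0, 0, 0, 0, 0, 0]
  newtons: 30

```text
time: 5.5
tool_pos: [0.4222, -0.2887, 0.0569]
tool_rot: [3.139, -0.003, -0.077]
contact_force: [0.2, -0.4, 0.4]
opening: 0.012
```

```bash
python3 - <<'E'
from p import *
plan([[.4217,-.2877,.055,-.076]],0)
E
```

```text
t 5.5 [ 0.4222 -0.2887  0.0569] [ 3.1394e+00 -2.6000e-03 -7.7400e-02] [ 0.2 -0.4  0.4] 0.011994719527640876
[0, -0.5, -0.9, 1.9, 0.002, -0.003, -0.001]
```

Gripped: opening 12.0 mm, grasp height about 76 mm. Now the route to the bay mouth, with a check on caliper clearance.

```bash
python3 - <<'E'
from p import *
T=ld('pics/top0.npz')
print(np.round(back(T,[(297,290),(359,287)],.01),3))
s=robot.observe();a=np.r_[s['tool_pos'],s['tool_rot'][2]];a[2]+=.003
th=.075;g=np.array([.6014-.16*np.cos(th),-.109-.16*np.sin(th),a[2],th])
n=10
plan([a]+[a+(g-a)*i/n for i in range(1,n+1)],0)
E
```

```text
[[ 0.289 -0.091  0.01 ]
 [ 0.309 -0.25   0.01 ]]
t 5.5 [ 0.4222 -0.2887  0.0569] [ 3.1394e+00 -2.6000e-03 -7.7400e-02] [ 0.2 -0.4  0.4] 0.011994719527640876
[0, 0.0, 0.0, -3.0, 0.002, -0.003, -0.0]
[0, 0.7, -16.9, -0.0, 0.0, 0.0, -0.015]
[0, 0.9, -16.9, -0.0, -0.0, 0.0, -0.015]
[0, 1.2, -16.8, -0.0, -0.0, 0.0, -0.015]
[0, 1.4, -16.8, -0.0, 0.0, 0.0, -0.015]
[0, 1.7, -16.8, -0.0, 0.0, 0.0, -0.015]
[0, 1.9, -16.8, -0.0, 0.0, 0.0, -0.015]
[0, 2.2, -16.7, -0.0, 0.0, 0.0, -0.015]
[0, 2.5, -16.7, -0.0, 0.0, 0.0, -0.015]
[0, 2.7, -16.7, -0.0, 0.0, 0.0, -0.015]
[0, 3.0, -16.6, -0.0, 0.0, 0.0, -0.015]
```

Emit:
move_arm:
  increments:
    - [0, 0, 0, -3, 0, 0, 0]
    - [0, 0, 0, 0, 0, 0, 0]
    - [0, 1, -8, 0, 0, 0, -0.008]
    - [0, 1, -14, 0, 0, 0, -0.015]
    - [0, 1, -17, 0, 0, 0, -0.015]
    - [0, 1, -17, 0, 0, 0, -0.015]
    - [0, 2, -17, 0, 0, 0, -0.015]
    - [0, 2, -17, 0, 0, 0, -0.015]
    - [0, 2, -14, 0, 0, 0, -0.015]
    - [0, 2, -10, 0, 0, 0, -0.01]
    - [0, 2, -6, 0, 0, 0, 0]
    - [0, 0, 0, 0, 0, 0, 0]
  newtons: 30

```text
time: 7.0
tool_pos: [0.4396, -0.1583, 0.0592]
tool_rot: [3.141, -0.001, 0.04]
contact_force: [0.3, 0.3, -4.1]
opening: 0.0115
```

```bash
python3 - <<'E'
from p import *
s=robot.observe();a=np.r_[s['tool_pos'],s['tool_rot'][2]]
th=.075;g=np.array([.6014-.16*np.cos(th),-.109-.16*np.sin(th),a[2],th])
n=3
plan([a+(g-a)*i/n for i in range(1,n+1)],0)
E
```

```text
t 7.0 [ 0.4396 -0.1583  0.0592] [ 3.1413e+00 -1.0000e-03  4.0200e-02] [ 0.3  0.3 -4.1] 0.011494962374928034
[0, 1.2, -12.4, -0.0, 0.0, -0.001, -0.012]
[0, 1.4, -12.4, -0.0, 0.0, 0.0, -0.012]
[0, 1.5, -12.4, -0.0, 0.0, 0.0, -0.012]
```

Emit:
move_arm:
  increments:
    - [0, 1, -9, 0, 0, -0.001, -0.012]
    - [0, 1, -12, 0, 0, 0, -0.012]
    - [0, 2, -10, 0, 0, 0, -0.012]
    - [0, 1, -6, 0, 0, 0, 0]
    - [0, 0, 0, 0, 0, 0, 0]
    - [0, 0, 0, 0, 0, 0, 0]

```text
time: 7.75
tool_pos: [0.4428, -0.119, 0.0591]
tool_rot: [3.141, -0.0, 0.078]
contact_force: [0.3, -0.7, -3.1]
opening: 0.0119
```

```bash
python3 - <<'E'
from p import *
shot('side','side3.png');shot('top','top3.png')
th=.075;plan([np.array([.6014-.16*np.cos(th),-.109-.16*np.sin(th),.0585,th])],0)
a=cv2.imread('pics/side3.png')[150:350,220:480];b=cv2.imread('pics/top3.png')[120:270,240:400]
cv2.imwrite('pics/s3.png',cv2.resize(a,None,fx=3,fy=3,interpolation=2));cv2.imwrite('pics/t3.png',cv2.resize(b,None,fx=4,fy=4,interpolation=2))
E
```

```text
t 7.85 [ 0.4427 -0.1192  0.0591] [3.1411 0.     0.0777] [ 0.  -0.3 -3.3] 0.012079081501360561
[0, -1.0, 1.8, 0.6, 0.001, 0.0, 0.003]
```

View pics/s3.png

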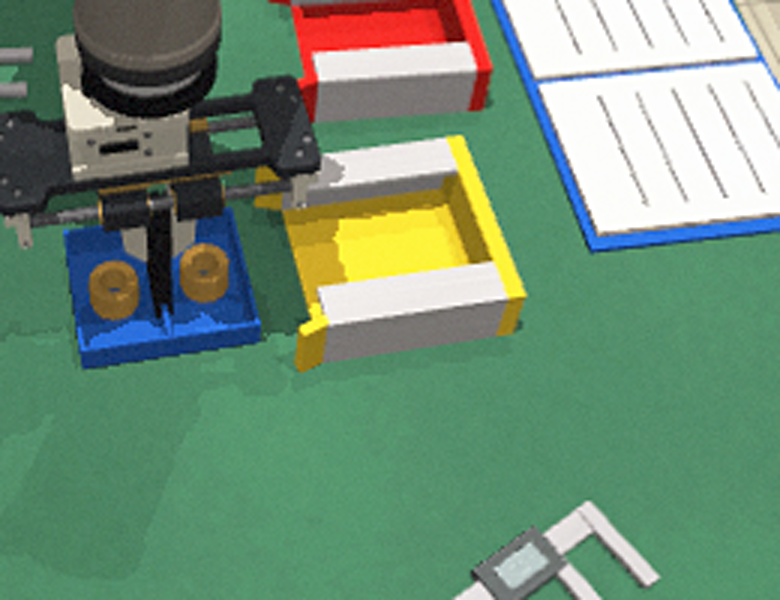

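View pics/t3.png

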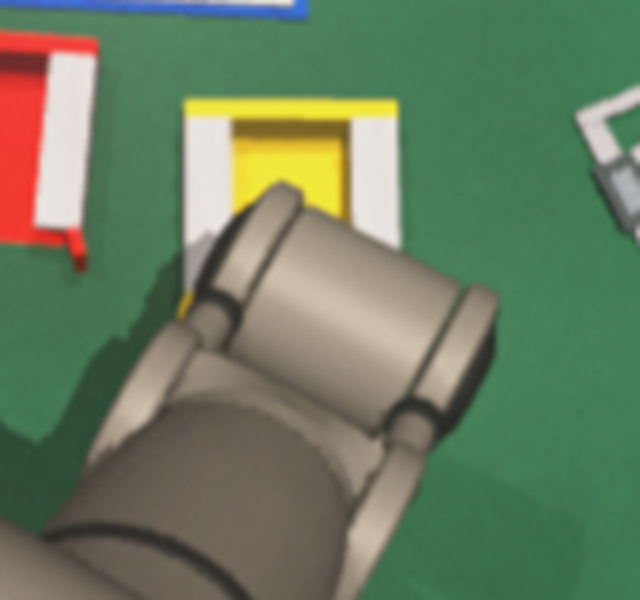

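Both bushes are in the tray (crop (113,288) and (204,271)). The tray is level in front of the yellow mouth, right edge at crop x≈260 against flare tips at 256–300. I'll fit the relative tray and bay pose from this one camera.

```bash
python3 - <<'E'
from m import *
S=ld('pics/side3.npz');s=lambda p:un(p,3,(220,150));A=[0,1,2,3]
tr=[(.06,.05,.024),(.06,-.05,.024),(-.06,-.05,.024),(-.06,.05,.024)]
r=fit([S],tr,([A],[s([(233,210),(260,322),(80,347),(66,232)])]),[.44,-.12,.07]);print(np.round(r.x,4),np.round(r.fun,1))
b=[(.06,-.04,.046),(-.06,-.04,.046),(.06,.04,.046)]
r=fit([S],b,([[0,1,2]],[s([(502,263),(318,290),(459,170)])]),[.6,-.1,.07]);x=r.x;print(np.round(x,4),np.round(r.fun,1))
# overlay
im=cv2.resize(cv2.imread('pics/side3.png')[150:350,220:480],None,fx=3,fy=3,interpolation=2)
for x,col in((x,(0,0,255)),(np.array([.6032,-.109,.075]),(255,0,0))):
  R=np.array([[np.cos(x[2]),-np.sin(x[2])],[np.sin(x[2]),np.cos(x[2])]])
  for seg in([(.06,-.04,.046),(-.06,-.04,.046)],[(.06,.04,.046),(-.06,.04,.046)],[(-.06,.04,0),(-.06,-.04,0)],[(-.06,-.06,0),(.06,-.06,0)],[(.06,-.06,.046),(.06,.06,.046)]):
    P=np.array(seg);P=np.c_[P[:,:2]@R.T+x[:2],P[:,2]];q=(proj(S,P)-[220,150]+.5)*3-.5
    cv2.line(im,tuple(int(v) for v in q[0]),tuple(int(v) for v in q[1]),col,1)
cv2.imwrite('pics/o3.png',im[100:400,200:560].repeat(2,0).repeat(2,1))
E
```

```text
[ 0.445  -0.1176  0.0643] [ 0.2 -1.2  0.4  0.9 -0.1  1.  -0.5 -1.1]
[ 0.6044 -0.1103  0.0817] [-1.6 -0.1  1.1  0.   0.5  0.3]
```

View pics/o3.png

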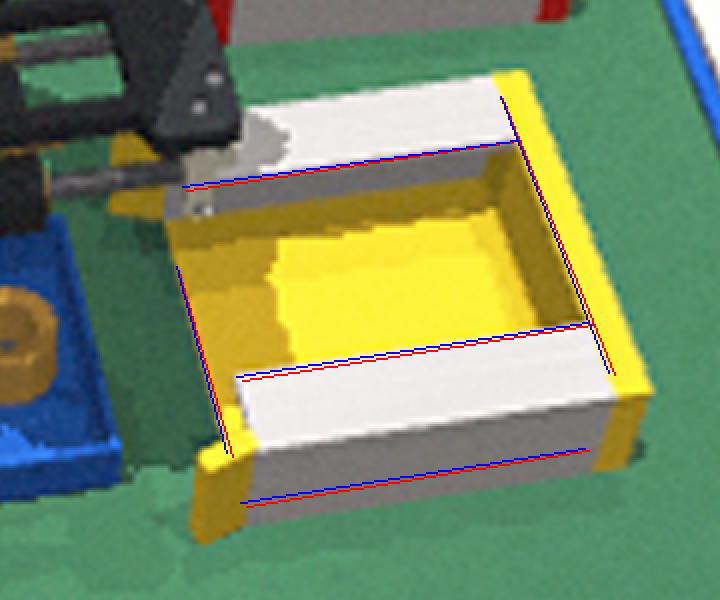

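Emit:
move_arm:
  increments:
    - [0, 4, 1, 1, 0, 0, 0.003]
    - [0, 10, 1, 0, 0, 0, 0]
    - [0, 14, 1, 0, 0, 0, 0]
    - [0, 16, 0, 0, 0, 0, 0]
    - [0, 16, 0, 0, 0, 0, 0]
    - [0, 14, 0, 0, 0, 0, 0]
    - [0, 8, 0, 0, 0, 0, 0]
    - [0, 0, 0, 0, 0, 0, 0]
    - [0, 0, 0, 0, 0, 0, 0]

```text
time: 8.98
tool_pos: [0.5307, -0.1173, 0.0573]
tool_rot: [3.141, -0.001, 0.072]
contact_force: [-0.9, 0.2, -3.0]
opening: 0.012
```

```bash
python3 - <<'E'
from p import *
th=.075
plan([np.array([.601-d*np.cos(th),-.1105-d*np.sin(th),.0575,th]) for d in(.06,.015,0)],0)
shot('side','side4.png')
cv2.imwrite('pics/s4.png',cv2.resize(cv2.imread('pics/side4.png')[150:350,220:480],None,fx=3,fy=3,interpolation=2))
E
```

```text
t 8.975 [ 0.5307 -0.1173  0.0573] [ 3.1407e+00 -7.0000e-04  7.2400e-02] [-0.9  0.2 -3. ] 0.011950672246333834
[0, 10.7, -1.6, -0.2, 0.001, -0.001, -0.003]
[0, 45.0, 0.0, 0.0, 0.0, 0.0, 0.0]
[0, 15.0, -0.0, -0.0, 0.0, 0.0, 0.0]
```

View pics/s4.png

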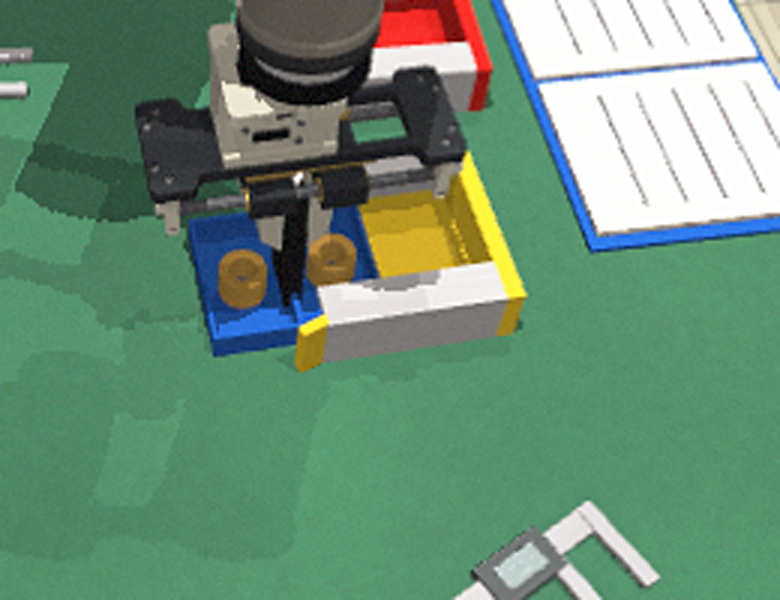

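The tray's front is under the ledges and inside the guides, with no side force and both bushes standing. Continuing.

Emit:
move_arm:
  increments:
    - [0, 8, -1, 0, 0, 0, -0.003]
    - [0, 11, 0, 0, 0, 0, 0]
    - [0, 12, 0, 0, 0, 0, 0]
    - [0, 10, 0, 0, 0, 0, 0]
    - [0, 7, 0, 0, 0, 0, 0]
    - [0, 4, 0, 0, 0, 0, 0]
    - [0, 0, 0, 0, 0, 0, 0]
    - [0, 0, 0, 0, 0, 0, 0]

```text
time: 10.02
tool_pos: [0.5858, -0.1121, 0.0572]
tool_rot: [3.141, -0.0, 0.075]
contact_force: [-0.0, 0.4, -3.5]
opening: 0.0118
```

```bash
python3 - <<'E'
from p import *
th=.075
plan([np.array([.601-d*np.cos(th),-.1105-d*np.sin(th),.0568,th]) for d in(.01,0)],0)
E
```

```text
t 10.025 [ 0.5858 -0.1121  0.0572] [ 3.1409e+00 -4.0000e-04  7.5300e-02] [-0.   0.4 -3.5] 0.011779342071436258
[0, 5.3, -0.4, 0.4, 0.001, -0.0, 0.0]
[0, 10.0, 0.0, 0.0, 0.0, 0.0, 0.0]
```

Emit:
move_arm:
  increments:
    - [0, 4, 0, 0.4, 0, 0, 0]
    - [0, 3, 0, 0.4, 0, 0, 0]
    - [0, 0, 0, 0.3, 0, 0, 0]
    - [0, 0, 0, 0, 0, 0, 0]

```text
time: 10.52
tool_pos: [0.5929, -0.1117, 0.057]
tool_rot: [3.14, -0.001, 0.075]
contact_force: [-0.5, 0.0, -3.0]
opening: 0.012
```

Emit:
move_arm:
  increments:
    - [0, 2, 0, 1, 0, 0, 0]
    - [0, 2, 0, 0.5, 0, 0, 0]
    - [0, 0, 0, 0, 0, 0, 0]

```text
time: 10.9
tool_pos: [0.5962, -0.1117, 0.057]
tool_rot: [3.14, 0.001, 0.075]
contact_force: [0.2, -0.7, -2.2]
opening: 0.0116
```

Emit:
move_arm:
  increments:
    - [0, 2, 0, 0.5, 0, 0, 0]
    - [0, 2, 0, 0.5, 0, 0, 0]
    - [0, 2, 0, 0.5, 0, 0, 0]

```text
time: 11.28
tool_pos: [0.6008, -0.1116, 0.0571]
tool_rot: [3.14, 0.003, 0.076]
contact_force: [-5.3, 0.5, 6.3]
opening: 0.0119
```

```bash
python3 - <<'E'
from p import *
th=.075
plan([[.601,-.1105,.0568,th]],0)
E
```

```text
t 11.275 [ 0.6008 -0.1116  0.0571] [3.1397 0.0035 0.0755] [-5.3  0.5  6.3] 0.01186544799367188
[0, 0.3, -1.1, 0.3, 0.002, 0.003, 0.001]
```

Emit:
move_arm:
  increments:
    - [0, 2, 0, 0, 0, 0, 0]
    - [0, 2, 0, 0, 0, 0, 0]
    - [0, 2, 0, 0, 0, 0, 0]

```text
time: 11.65
tool_pos: [0.6018, -0.1114, 0.0578]
tool_rot: [3.141, 0.015, 0.076]
contact_force: [-9.9, -0.1, 7.7]
opening: 0.0119
```

The stop is felt: x force rose to -10 N and x only advanced 1 mm. The push tipped the tool by 0.015 rad, so I'll level it and relax before releasing.

Emit:
move_arm:
  increments:
    - [0, 0, 0, 0.5, 0, 0.015, 0]
    - [0, 0, 0, 0.5, 0, 0.008, 0]
    - [0, 0, 0, 0, 0, 0, 0]

```text
time: 12.02
tool_pos: [0.6011, -0.1115, 0.0571]
tool_rot: [3.141, -0.007, 0.076]
contact_force: [-2.5, -0.5, 2.1]
opening: 0.0114
```

```bash
python3 - <<'E'
from p import *
th=.075
plan([[.601,-.1105,.0568,th]],0)
shot('side','side5.png')
cv2.imwrite('pics/s5.png',cv2.resize(cv2.imread('pics/side5.png')[170:310,280:440],None,fx=4,fy=4,interpolation=2))
E
```

```text
t 12.025 [ 0.6011 -0.1115  0.0571] [ 3.1411 -0.0071  0.0757] [-2.5 -0.5  2.1] 0.01135287659798397
[0, -0.1, -1.0, 0.3, 0.0, -0.007, 0.001]
```

View pics/s5.png

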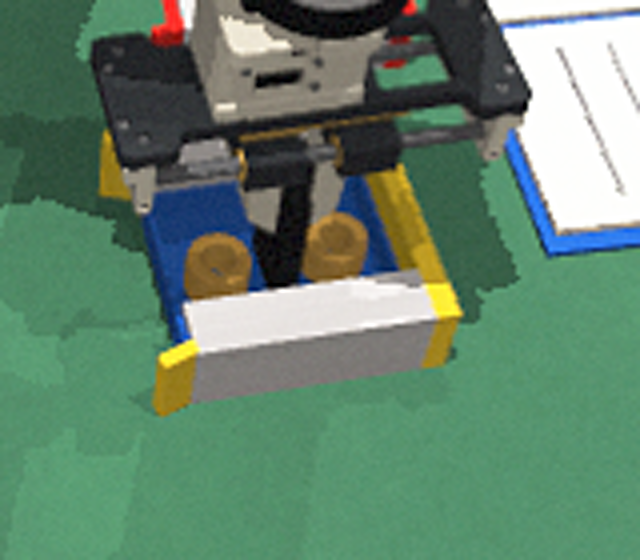

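Tray at the stop: no yellow floor shows between it and the stop, and both bushes are in (crop (217,265), (335,245)). Levelling and releasing.

Emit:
move_arm:
  increments:
    - [0, 1, 0, 0, 0, -0.007, 0]
    - [0, 0, 0, 0, 0, 0, 0]
    - [18, 0, 0, 0, 0, 0, 0]
    - [25, 0, 0, 0, 0, 0, 0]
    - [30, 0, 0, 0, 0, 0, 0]

```text
time: 12.7
tool_pos: [0.6031, -0.1115, 0.0568]
tool_rot: [3.141, -0.001, 0.075]
contact_force: [-0.3, -0.2, 0.1]
opening: 0.0285
```

```bash
python3 - <<'E'
from p import *
plan([[.601,-.1105,.0568,.075]],30)
shot('side','side6.png')
cv2.imwrite('pics/s6.png',cv2.resize(cv2.imread('pics/side6.png')[170:310,280:440],None,fx=4,fy=4,interpolation=2))
E
```

```text
t 12.7 [ 0.6031 -0.1115  0.0568] [ 3.1409e+00 -6.0000e-04  7.5500e-02] [-0.3 -0.2  0.1] 0.028483153505361052
[30, -2.0, -1.1, -0.0, 0.001, -0.001, 0.0]
```

View pics/s6.png

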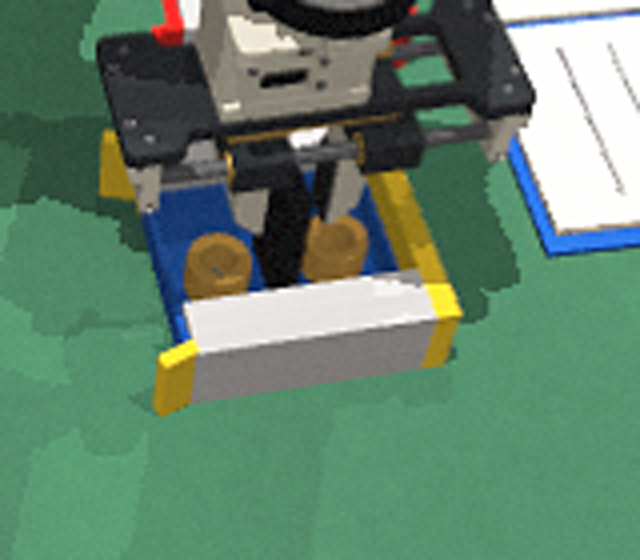

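Released. I'll retreat straight up and look.

Emit:
move_arm:
  increments:
    - [30, -2, 0, 0, 0, 0, 0]
    - [30, 0, 0, -15, 0, 0, 0]
    - [30, 0, 0, -30, 0, 0, 0]
    - [40, 0, 0, -40, 0, 0, 0]
    - [40, 0, 0, -40, 0, 0, 0]
    - [40, -40, 0, -20, 0, 0, 0]
    - [40, -50, 0, 0, 0, 0, 0]
    - [40, -50, 0, 0, 0, 0, 0]
    - [40, -50, 0, 0, 0, 0, 0]
    - [40, 0, 0, 0, 0, 0, 0]

```text
time: 14.0
tool_pos: [0.4074, -0.1264, 0.2144]
tool_rot: [3.135, -0.012, 0.076]
contact_force: [-0.1, -0.7, 1.0]
opening: 0.04
```

```bash
python3 - <<'E'
from p import *
shot('side','side7.png');shot('top','top7.png')
cv2.imwrite('pics/s7.png',cv2.resize(cv2.imread('pics/side7.png')[170:310,280:440],None,fx=5,fy=5,interpolation=2)[:600])
cv2.imwrite('pics/t7.png',cv2.resize(cv2.imread('pics/top7.png')[130:230,260:370],None,fx=6,fy=6,interpolation=2))
E
```

```text
(no output)
```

View pics/s7.png

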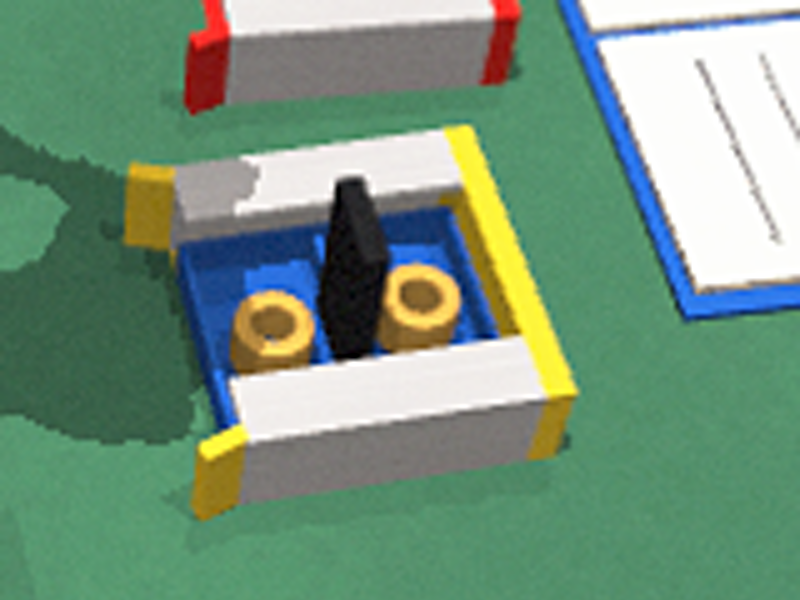

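View pics/t7.png

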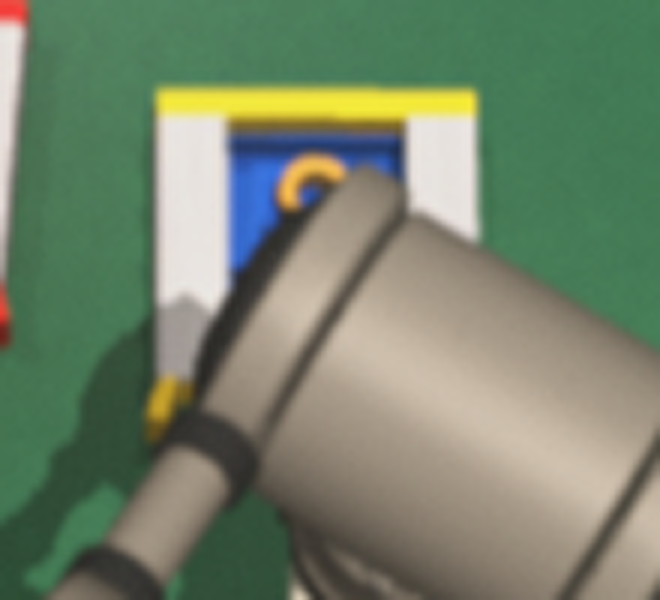

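```bash
python3 - <<'E'
from p import *
S=ld('pics/side7.npz');k=9;o=np.array([305,190])
im=cv2.resize(cv2.imread('pics/side7.png')[190:255,305:393],None,fx=k,fy=k,interpolation=2)
x=np.array([.6034,-.1097,.075]);R=np.array([[np.cos(x[2]),-np.sin(x[2])],[np.sin(x[2]),np.cos(x[2])]])
def L(seg,col):
    P=np.array(seg);P=np.c_[P[:,:2]@R.T+x[:2],P[:,2]];q=(proj(S,P)-o+.5)*k-.5
    cv2.line(im,tuple(int(v) for v in q[0]),tuple(int(v) for v in q[1]),col,1)
L([(.06,-.04,.046),(-.06,-.04,.046)],(0,0,255));L([(.06,.04,.046),(-.06,.04,.046)],(0,0,255));L([(.06,-.04,.046),(.06,.04,.046)],(0,0,255))
for d,c in((0,(255,255,255)),(-.003,(0,255,0))):
    L([(.06+d,-.05,.022),(.06+d,.05,.022)],c);L([(-.06+d,-.05,.022),(-.06+d,.05,.022)],c)
    L([(.006+d,-.022,.088),(.006+d,.022,.088)],c);L([(-.006+d,-.022,.088),(-.006+d,.022,.088)],c)
cv2.imwrite('pics/o7.png',im)
E
```

```text
(no output)
```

View pics/o7.png

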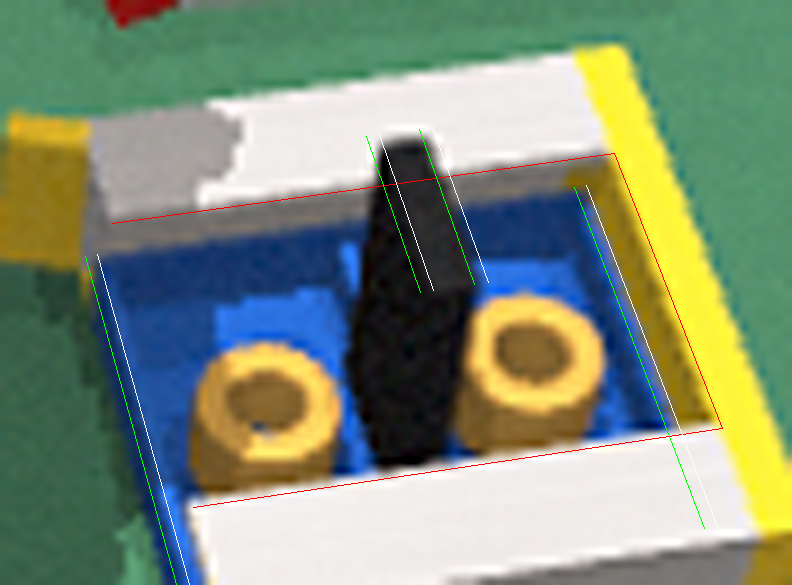

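The overlay can't rule out a 1–3 mm gap at the stop. Time is plentiful, so I'll go back and nudge the grip gently and low with the rear finger to make sure.

```bash
python3 - <<'E'
from p import *
plan([[.45,-.125,.2,.075],[.50,-.12,.19,.075],[.55,-.116,.18,.075],[.601,-.1115,.17,.075]],40)
E
```

```text
t 14.1 [ 0.4105 -0.1271  0.2147] [ 3.1335 -0.0143  0.0769] [ 0.7  0.9 -0.4] 0.03964230550634325
[40, 39.3, 0.8, 15.3, 0.008, -0.014, 0.002]
[40, 50.2, -1.2, 10.0, 0.0, 0.0, 0.0]
[40, 50.2, -0.2, 10.0, 0.0, 0.0, 0.0]
[40, 51.2, -0.7, 10.0, 0.0, 0.0, 0.0]
```

Emit:
move_arm:
  increments:
    - [40, 39, 1, 15, 0.008, -0.014, 0.002]
    - [40, 45, -1, 10, 0, 0, 0]
    - [40, 45, 0, 10, 0, 0, 0]
    - [40, 45, 0, 10, 0, 0, 0]
    - [40, 0, 0, 0, 0, 0, 0]
    - [40, 0, 0, 0, 0, 0, 0]

```text
time: 14.85
tool_pos: [0.5965, -0.1133, 0.1704]
tool_rot: [3.138, -0.007, 0.077]
contact_force: [0.3, -0.2, -0.9]
opening: 0.0399
```

```bash
python3 - <<'E'
from p import *
plan([[.601,-.1115,.12,.075],[.601,-.1115,.043,.075]],40)
E
```

```text
t 14.85 [ 0.5965 -0.1133  0.1704] [ 3.1385 -0.0065  0.077 ] [ 0.3 -0.2 -0.9] 0.039854477201800166
[40, 4.3, -1.6, 50.4, 0.003, -0.007, 0.002]
[40, 0.0, -0.0, 77.0, 0.0, 0.0, 0.0]
```

Emit:
move_arm:
  increments:
    - [40, 4, -1.5, 15, 0.003, -0.007, 0.002]
    - [40, 0, 0, 20, 0, 0, 0]
    - [40, 0, 0, 10, 0, 0, 0]
    - [40, 0, 0, 0, 0, 0, 0]
    - [40, 0, 0, 0, 0, 0, 0]

```text
time: 15.48
tool_pos: [0.5993, -0.1119, 0.1251]
tool_rot: [3.141, -0.0, 0.073]
contact_force: [0.1, 0.1, -0.1]
opening: 0.0398
```

```bash
python3 - <<'E'
from p import *
plan([[.601,-.1115,.043,.075]],40)
E
```

```text
t 15.475 [ 0.5993 -0.1119  0.1251] [ 3.1411e+00 -3.0000e-04  7.3100e-02] [ 0.1  0.1 -0.1] 0.03980654151713085
[40, 1.7, -0.3, 82.1, 0.0, -0.0, -0.002]
```

Emit:
move_arm:
  increments:
    - [40, 1.5, 0, 18, 0, 0, -0.002]
    - [40, 0, 0, 20, 0, 0, 0]
    - [40, 0, 0, 20, 0, 0, 0]
    - [40, 0, 0, 14, 0, 0, 0]
    - [40, 0, 0, 8, 0, 0, 0]
    - [40, 0, 0, 0, 0, 0, 0]
    - [30, 0, 0, 0, 0, 0, 0]
    - [30, 0, 0, 0, 0, 0, 0]
    - [30, 0, 0, 0, 0, 0, 0]

```text
time: 16.6
tool_pos: [0.6027, -0.1123, 0.0428]
tool_rot: [3.139, -0.005, 0.075]
contact_force: [-0.4, -0.3, -0.0]
opening: 0.0307
```

Emit:
move_arm:
  increments:
    - [30, 4, 0, 0, 0, 0.005, 0]
    - [30, 1.5, 0, 0, 0, 0, 0]
    - [30, 0, 0, 0, 0, 0, 0]

```text
time: 16.98
tool_pos: [0.609, -0.112, 0.0434]
tool_rot: [3.139, -0.012, 0.075]
contact_force: [0.1, 0.5, -0.4]
opening: 0.0297
```

Emit:
move_arm:
  increments:
    - [30, 1.5, 0, 0, 0, 0, 0]
    - [30, 1, 0, 0, 0, 0, 0]

```text
time: 17.23
tool_pos: [0.6104, -0.1118, 0.0433]
tool_rot: [3.139, -0.009, 0.076]
contact_force: [-5.8, -0.7, 3.7]
opening: 0.0299
```

Emit:
move_arm:
  increments:
    - [30, 0.8, 0, 0, 0, 0, 0]

```text
time: 17.35
tool_pos: [0.6104, -0.1118, 0.0432]
tool_rot: [3.139, -0.007, 0.076]
contact_force: [-3.9, -1.2, 4.2]
opening: 0.0298
```

The tool stalled at x = 0.6104 under about 4–6 N, so the tray is against the stop. Backing off and lifting clear.

Emit:
move_arm:
  increments:
    - [30, -4, 0, 0, 0, 0, 0]
    - [30, -4, 0, 0, 0, 0, 0]
    - [30, 0, 0, 0, 0, 0, 0]
    - [32, 0, 0, -10, 0, 0, 0]
    - [32, 0, 0, -20, 0, 0, 0]
    - [40, 0, 0, -30, 0, 0, 0]
    - [40, 0, 0, -40, 0, 0, 0]
    - [40, 0, 0, -40, 0, 0, 0]
    - [40, -50, 0, -20, 0, 0, 0]
    - [40, -55, 0, 0, 0, 0, 0]
    - [40, -55, 0, 0, 0, 0, 0]
    - [40, -10, 0, 0, 0, 0, 0]

```text
time: 18.85
tool_pos: [0.4303, -0.1254, 0.2118]
tool_rot: [3.134, -0.02, 0.077]
contact_force: [1.2, 0.0, 0.2]
opening: 0.0403
```

Emit:
move_arm:
  increments:
    - [40, 0, 55, 0, 0, 0, 0]
    - [40, 0, 55, 0, 0, 0, 0]
    - [40, 0, 55, 0, 0, 0, 0]
    - [40, 0, 40, 0, 0, 0, 0]
    - [40, 0, 0, 0, 0, 0, 0]
    - [40, 0, 0, 0, 0, 0, 0]

```text
time: 19.6
tool_pos: [0.4512, -0.3372, 0.218]
tool_rot: [3.128, -0.03, 0.079]
contact_force: [0.5, 0.7, 0.4]
opening: 0.0399
```

```bash
python3 - <<'E'
from p import *
S=shot('side','side8.png');shot('top','top8.png');k=9;o=np.array([305,190])
a=cv2.resize(cv2.imread('pics/side8.png')[190:255,305:393],None,fx=k,fy=k,interpolation=2)
cv2.imwrite('pics/s8.png',a)
cv2.imwrite('pics/t8.png',cv2.resize(cv2.imread('pics/top8.png')[135:215,270:360],None,fx=7,fy=7,interpolation=2))
b=cv2.imread('pics/side7.png');c=cv2.imread('pics/side8.png')
E
```

```text
(no output)
```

View pics/s8.png

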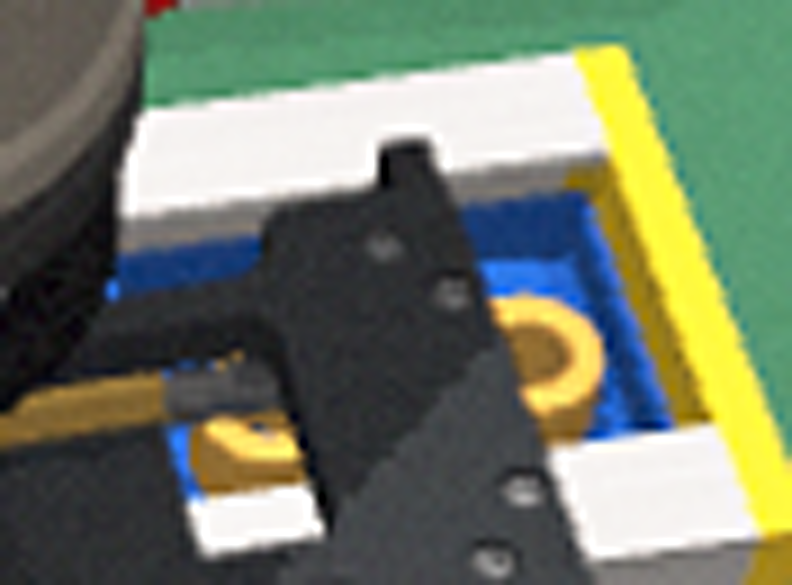

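View pics/t8.png

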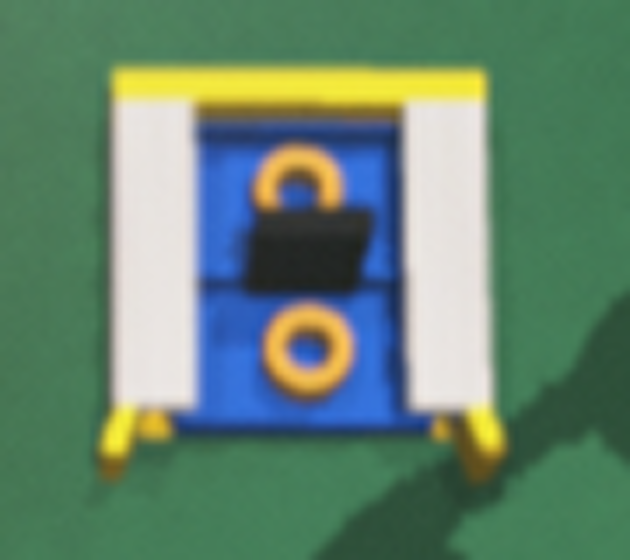

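```bash
python3 - <<'E'
from p import *
T=ld('pics/top8.npz');A=[0,1,2,3]
b=[(.06,.04,.046),(.06,-.04,.046),(-.06,-.04,.046),(-.06,.04,.046)]
r=fit([T],b,([A],[un([(196,102),(403,102),(407,411),(197,411)],7,(270,135))]),[.6,-.1,.07]);x=r.x;print(np.round(x,4),np.round(r.fun,2))
R=np.array([[np.cos(x[2]),-np.sin(x[2])],[np.sin(x[2]),np.cos(x[2])]])
for d in(0,-.003):
  P=np.array([(.06+d,0,.022),(-.06+d,0,.022),(-.06+d,0,0)]+[(d+i*.006,0,.088) for i in(1,-1)]+[(.06,0,.046)]);P=np.c_[P[:,:2]@R.T+x[:2],P[:,2]]
  print(d,np.round((proj(T,P)-[270,135]+.5)*7-.5).tolist())
E
```

```text
[ 0.5987 -0.1097  0.0704] [-0.32  0.08  0.21  0.24  0.41 -0.08 -0.31 -0.23]
0 [[295.0, 124.0], [298.0, 425.0], [294.0, 439.0], [309.0, 206.0], [309.0, 237.0], [299.0, 103.0]]
-0.003 [[295.0, 131.0], [298.0, 433.0], [294.0, 447.0], [309.0, 213.0], [309.0, 245.0], [299.0, 103.0]]
```

In the top view the measured edges (front rim ≈122, rear bottom ≈437, grip top ≈207) match the home prediction (124, 439, 206). A 3 mm gap would give 131, 447 and 213. The tray is home, so I'll hand in.

```bash
python3 -c "
from h import *
print(robot.observe()['time'],robot.hand_in())"
```

```text
the job is handed in; nothing more can be done
19.7 None
```

The blue tray is in the yellow bay, against the end stop and flat on the bench, with both brass bushes standing in it. I handed in at 19.7 s with the gripper well clear; no verdict was reported.

I pinched the tray by its grip (opening 12 mm, about 76 mm up) and carried it level about 2 mm above the bench to the mouth. I lowered it onto the bench inside the bay, pushed it to the stop and let go. The tool tipped briefly by about 0.015 rad in that push, so I levelled it before opening.

**Last checks:**
- **Side view, after release:** this overlay was ambiguous and could have meant a 1–3 mm gap at the stop. I went back and nudged the grip with the rear finger. It stalled under about 4–6 N, and the grip stood at the same pixels afterwards.
- **Top view, after the nudge:** the tray edges and grip fell within about 2 zoomed pixels (under 1 mm) of the home prediction, and both bushes stood in their pockets.
- **Disagreement:** the two cameras differ by about 2–4 mm in absolute x. I therefore judged "home" from the tray against the bay within one picture and from the stop force.

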